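Even up the pressure of a small etching press and lock it

TASK

The right-hand pressure screw of the little etching press (right as seen from the robot) has been backed off, so it would print unevenly. Swing the lock lever under that screw well back, more than half its travel, to free it; turn the screw's pointed knob clockwise until it points the same way as the left-hand knob; then swing the lock lever fully back until it is tight. Leave the left-hand screw and lever as they are and do not disturb the things lying round the press.

Things in the scene. Friction and masses are not known exactly. Their poses are not given: they have to be found in the camera images.
- press: Grey tabletop etching press, fixed: foot plate 250 x 250 mm, bed 360 (x) x 160 mm, top at 62 mm; two cheeks, tops at 150 mm; four-spoke hand wheel at the left. Origin: centre of the underside; x to the far side, y left, z up. On each cheek (y = -106 mm right, +106 mm left) stand on one vertical axis a hexagon lock nut with a side lever and, above it, the pointed knob of the pressure screw.
- right_screw (a joint): Turn of the right-hand pressure screw, rad, counter-clockwise from above counts up; at 0 its knob points to the press's front (-x). Range -0.6 to 1.5; starts 0.5 to 1.5 above left_screw. Clockwise presses its end of the roller harder (its foot sinks 2.5 mm per rad). Turns easily (0.12 N m) and stays where left, but only while its lock is loose.
- left_screw (a joint): The same for the left-hand pressure screw, the reference; it is locked and must stay. Same zero and sense, so the pressure is even when right_screw equals left_screw.
- right_lock (a joint): Turn of the right-hand lock nut, rad: 0 is tight (hard stop), counter-clockwise from above loosens, up to a stop at 1.3. Below about 0.45 it clamps the screw, which then resists some 5 N m; above that the screw is free. It turns at about 0.4 N m (0.5 when nearly tight), stays where it is left and starts tight (0 to 0.05).
- right_screw_grip (a point): Centre of the right-hand knob, on the screw's axis, 214 mm above the table. The knob is an upright black paddle, 199 to 227 mm above the table, 14 mm thick, 75 mm long; the point's x runs along it towards its narrow nose, whose tip is 40 mm from the axis and has a white line; the round tail ends 35 mm from the axis. z is up. Pinch it across y; 10 mm is free below it.
- right_lock_grip (a point): Middle of the black grip of the right-hand lock lever, 82 mm from the screw's axis, 180 mm above the table. The grip is a round bar, 17 mm thick, 54 to 106 mm from the axis; the point's x points outwards along it, z up. Tight, it points to the press's front and a little right; it loosens counter-clockwise from above, out to the right. Free beside it, and below down to 150 mm.
- left_screw_nose (a point): Tip of the pointed nose of the left-hand knob (same knob as the right one), 40 mm from its axis; the point's x points the way the nose points.
- right_screw_nose (a point): Tip of the pointed nose of the right-hand knob, 40 mm from its axis; x points the way the nose points.
- left_lock_grip (a point): Middle of the grip of the left-hand lock lever, 82 mm from the left screw's axis, 180 mm up; to be left alone.
- ink_tube: Bystander: black paint tube 148 x 52 x 33 mm lying on the far half of the press's bed.
- crimson_tube: Bystander: loose red-and-white paint tube 117 x 45 x 29 mm on the table, front right.
- primer_bottle: Bystander: loose upright plastic bottle 52 mm thick, 120 mm high, on the table at the right, beyond the scraper.

How it is judged:
By the outcome, as a careful person would: the job done as asked, in the order asked, and still so for the second after the job is handed in, with the robot touching nothing.
It also fails if it takes over 61 s, if anything falls off the work surface, if the arm or the gripper's body presses on something with over 40 N, if the wrist force passes 120 N, or if a joint passes its speed limit or range.

ROBOT

A 6-joint arm with a two-finger parallel gripper is mounted at the origin on the work surface; the furniture and walls round the work are solid. World frame = base frame: x ahead of the robot, y to its left, z up, the work surface at z = 0. Lengths are in mm, angles in rad, forces in N, time in s.
With the tool pointing down it reaches from about 350 to 775 mm from the base axis. Payload 7.3 kg.
Tool frame: the origin (TCP) lies between the finger pads; the fingertips stand 14 mm ahead of it and the grasp point (between the pads) lies 5 mm behind it; z points along the fingers, y is the line along which they close (so a half turn about z gives the same grasp; the last joint's range is limited). The gripper opens to 92 mm and grips with 3 to 60 N. Pads are 19 mm wide; open, the fingers measure 130 mm over their backs; the gripper's body (75 mm by 190 mm) begins 47 mm behind the grasp point.
Start: joints at [-1.457, 0.342, 1.524, -0, 1.275, -0.146], TCP at [134.888, -507.396, 220.141] pointing down, gripper open.
Joint ranges: [-2.53, 2.53], [-0.77, 2.02], [0.04, 2.7], [-1, 4.14], [0.28, 2.66], [-3.11, 3.11]. Speed limits (rad/s): [2.57, 2.57, 3.14, 3.14, 3.14, 3.14].

INTERFACE

Orientations are given as [roll, pitch, yaw] about the fixed x, y, z axes, in that order (R = Rz(yaw) Ry(pitch) Rx(roll)).
In Python, from plant import get_obs, cams, close_job gives the robot as it stands. The module is installed in compiled form; this text tells all that it offers.
- The arm moves only by the shell command python3 -m creep 'ROWS'. ROWS is JSON, a list of rows, each an object of numbers: "hand": the opening, from 0 (shut) to 1 (fully open); "tx", "ty", "tz": the shift along the tool's x, y, z in m; "spin": the turn about the tool's z in degrees. In form: [{"hand": .., "tx": .., "ty": .., "tz": .., "spin": ..}, ...]. A call has 1 to 5 rows; each row shifts and turns the commanded pose from where the row before left it, along the tool's axes as they then stand; what a row does not reach is not made up. A row lasts 1/8 s, in which the tool goes at most 62.5 mm and 10.7 degrees, less where a joint would pass 70% of its speed; a pose out of reach is approached as far as the arm can. A call is refused whole if a number of a shift passes 0.0625 or a number of a turn 10.7, either way. A call with a gripper value outside its range is refused whole. The fingers move at their own pace and stop on an object; the grip force is fixed at half the most. Time passes only in rows, so rows that do not move let the fingers close. It gives the time, the measured TCP pose, the force, the opening and the grip force at its end, in the units of the state.
- get_obs(): the state, without advancing time (a new reading comes with each control period).
- cams.capture(name): name is "side" or "top"; returns a dict with "color" (384x512x3 uint8, red, green, blue), "K" (3x3 intrinsics, pixels), "R" (3x3) and "t" (3): a world point X has camera coordinates R X + t. Camera axes: x right, y down, z forward; pixel columns grow to the right and rows downward; lengths in mm; the calibration is good to about 2 mm. A picture is of the moment at which its call begins. There is no depth.
- close_job(): hands the job in; it is judged then, once.
The state is a dict: "time": time; "joint_positions": joint angles; "dq": joint speeds; "tau": joint torques, N m; "tool_pos": TCP position; "tcp_rot": TCP orientation; "contact_force": force on the tool from outside, world axes, zero at the start; "moment": the same for the moment, N m; "grip_width": finger opening in mm; "finger_force": force on a finger pad.
Only numpy, scipy, OpenCV 4.12 (cv2) and the standard library are available. Lean on these libraries where they do the work, as an engineer would, in place of code of your own. Each camera call takes 0.05 s, during which the arm holds its last target. There are 200 camera calls.

## Working session

There is one attempt and no reset: what is moved stays moved. The work goes in short steps, Python scripts to look and compute and a shell command to move; the robot and the scene stay as the last step left them, time stands still between calls to the robot, and variables do not carry over. Pictures are saved under pics/ and viewed, at most 10 in all, crops included, and the job is handed in when it is done.

```bash
mkdir -p pics; python3 - <<'E'
from plant import get_obs,cams
import cv2,pickle
for n in("top","side"):
    c=cams.capture(n); pickle.dump(c,open(n+"0.pkl","wb")); cv2.imwrite(f"pics/{n}0.png",cv2.resize(c["color"][:,:,::-1],(768,576),interpolation=cv2.INTER_CUBIC))
    print(n,c["K"].round(1).tolist(),c["R"].round(3).tolist(),c["t"].round(1).tolist())
o=get_obs();print({k:o[k] for k in("time","tool_pos","tcp_rot","grip_width","contact_force")})
E
```

```text
top [[475.6, 0.0, 250.4], [0.0, 475.6, 187.3], [0.0, 0.0, 1.0]] [[-0.015, -1.0, -0.008], [-0.985, 0.016, -0.171], [0.171, 0.005, -0.985]] [-55.0, 521.7, 1122.2]
side [[398.5, 0.0, 256.5], [0.0, 398.5, 188.8], [0.0, 0.0, 1.0]] [[0.996, -0.09, -0.02], [-0.066, -0.548, -0.834], [0.064, 0.832, -0.552]] [-522.4, 120.7, 1104.5]
{'time': 0.1, 'tool_pos': array([ 134.8608094 , -506.98759684,  219.49824   ]), 'tcp_rot': array([-3.14019242e+00, -2.14433759e-04,  2.59866444e-01]), 'grip_width': 91.23463183857828, 'contact_force': array([ 0.10354906,  0.35019896, -0.1064234 ])}
```

View pics/top0.png

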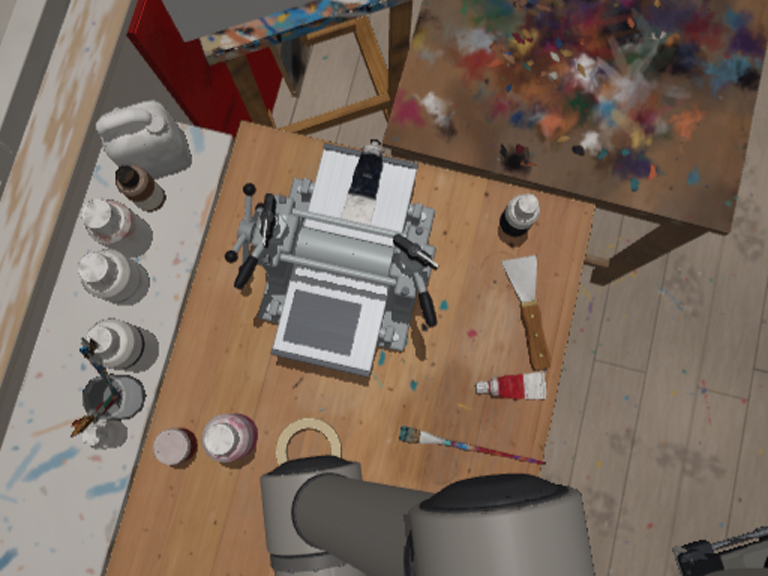

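View pics/side0.png

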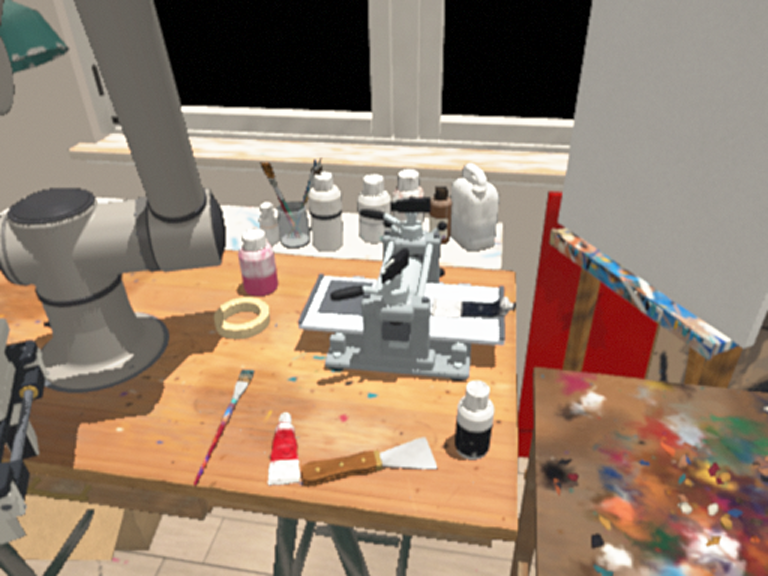

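```bash
python3 - <<'E'
import cv2,pickle,numpy as np
c=pickle.load(open("top0.pkl","rb"))["color"][:,:,::-1]
a=cv2.resize(c[120:220,150:200],None,fx=6,fy=6,interpolation=cv2.INTER_CUBIC)
b=cv2.resize(c[120:220,250:300],None,fx=6,fy=6,interpolation=cv2.INTER_CUBIC)
cv2.imwrite("pics/crop0.png",np.clip(np.hstack([a,b])*1.0,0,255).astype(np.uint8))
E
```

```text
(no output)
```

View pics/crop0.png

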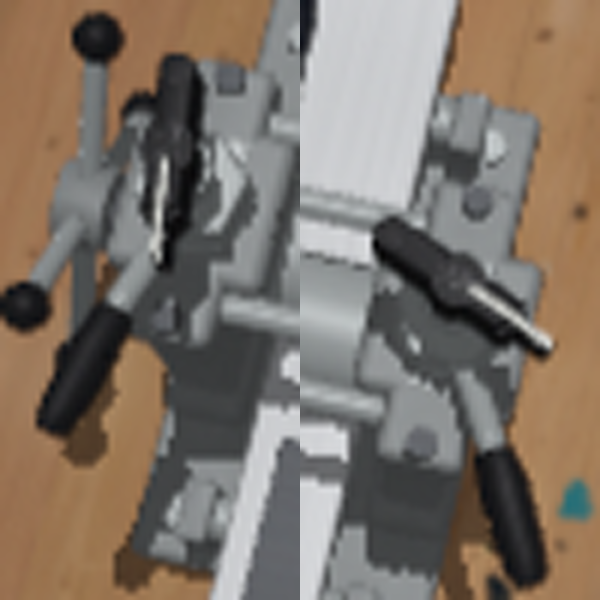

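```bash
cat > h.py <<'E'
import numpy as np,pickle
def w(c,u,v,z):
    d=c["R"].T@np.linalg.solve(c["K"],[u,v,1.]); o=-c["R"].T@c["t"]
    return o+d*(z-o[2])/d[2]
E
python3 - <<'E'
from h import *
c=pickle.load(open("top0.pkl","rb"))
L=lambda u,v,z:w(c,150+u/6-.4,120+v/6-.4,z)
R=lambda u,v,z:w(c,250+(u-300)/6-.4,120+v/6-.4,z)
def rep(n,t,nn):
    d=nn-t; print(n,"tail",t.round(),"nose",nn.round(),"len",np.linalg.norm(d).round(1),"yaw",np.arctan2(d[1],d[0]).round(3),"axis",(t+d*35/75).round(1))
    return t+d*35/75
a=rep("left",L(180,56,225),L(160,265,225)); b=rep("right",R(378,228,225),R(549,350,225))
d=a-b; print("sep",np.linalg.norm(d),"press yaw",np.arctan2(-d[0],d[1]))
rep("lockR",R(492,455,185),R(530,585,185)); 
rep("lockL",L(112,310,185),L(50,430,185))
p=L(82.8,0,0)
E
```

```text
left tail [617.  84. 225.] nose [542.  90. 225.] len 75.6 yaw 3.06 axis [582.   87.1 225. ]
right tail [552. -90. 225.] nose [ 508. -148.  225.] len 73.2 yaw -2.22 axis [ 531.4 -117.4  225. ]
sep 210.6365556004656 press yaw -0.242504235589836
lockR tail [ 478. -130.  185.] nose [ 431. -143.  185.] len 48.5 yaw -2.886 axis [ 455.7 -136.   185. ]
lockL tail [534. 114. 185.] nose [491. 136. 185.] len 48.7 yaw 2.681 axis [514.1 124.2 185. ]
```

Top view (768-scale picture): the right knob runs from its tail at (394,236) to the white-lined nose at (441,269). The right lever grip is around (424,305). The left knob's nose points down to (262,240).

The measured separation is 211 mm (212 expected), the knobs measure 73 and 76 mm (75 expected), and the right lever lines up with its axis. The right axis is at about (531,-117), the grip at about (450,-138), and the screw difference is about 1.0 rad clockwise.

```bash
python3 -m creep '[{"hand":1,"tx":0.04,"ty":-0.0275,"tz":-0.012,"spin":0},{"hand":1,"tx":0.04,"ty":-0.0275,"tz":-0.012,"spin":0},{"hand":1,"tx":0.04,"ty":-0.0275,"tz":-0.012,"spin":0},{"hand":1,"tx":0.04,"ty":-0.0275,"tz":-0.012,"spin":0},{"hand":1,"tx":0.04,"ty":-0.0275,"tz":-0.012,"spin":0}]'
python3 -m creep '[{"hand":1,"tx":0.04,"ty":-0.0275,"tz":0,"spin":0},{"hand":1,"tx":0.04,"ty":-0.0275,"tz":0,"spin":0},{"hand":1,"tx":0.04,"ty":-0.0275,"tz":0,"spin":0},{"hand":1,"tx":0.04,"ty":-0.0275,"tz":0,"spin":0},{"hand":1,"tx":0.037,"ty":-0.0275,"tz":0,"spin":0}]'
python3 -m creep '[{"hand":1,"tx":0,"ty":0,"tz":0,"spin":0}]'
```

```text
time: 0.72
tool_pos: [293.6, -321.7, 280.3]
tcp_rot: [-3.141, 0.0, 0.26]
contact_force: [0.3, -0.5, 0.7]
grip_width: 91.8
finger_force: 0.0
time: 1.35
tool_pos: [448.7, -138.2, 279.8]
tcp_rot: [-3.141, 0.0, 0.26]
contact_force: [-0.1, -0.5, -0.5]
grip_width: 91.8
finger_force: 0.0
time: 1.48
tool_pos: [448.9, -137.4, 279.6]
tcp_rot: [-3.141, 0.0, 0.264]
contact_force: [0.2, -0.2, 0.6]
grip_width: 91.8
finger_force: 0.0
```

```bash
python3 -m creep '[{"hand":1,"tx":0,"ty":0.001,"tz":0.025,"spin":0},{"hand":1,"tx":0,"ty":0,"tz":0.025,"spin":0},{"hand":1,"tx":0,"ty":0,"tz":0.025,"spin":0},{"hand":1,"tx":0,"ty":0,"tz":0.02,"spin":0},{"hand":1,"tx":0,"ty":0,"tz":0.008,"spin":0}]'
python3 - <<'E'
from plant import cams
import cv2,pickle,numpy as np
s=cams.capture("side");t=cams.capture("top")
a=cv2.resize(s["color"][90:260,170:370,::-1],(600,510),interpolation=cv2.INTER_CUBIC)
cv2.imwrite("pics/s1.png",a)
E
```

```text
time: 2.1
tool_pos: [447.1, -141.1, 176.0]
tcp_rot: [-3.14, 0.002, 0.259]
contact_force: [-0.0, -1.0, 0.7]
grip_width: 91.8
finger_force: 0.0
```

View pics/s1.png

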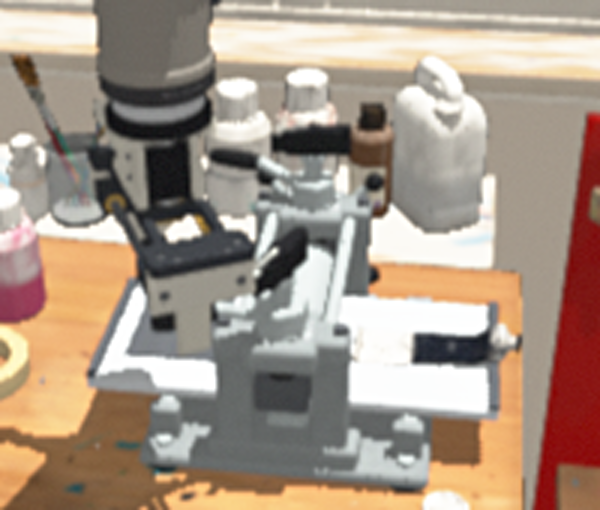

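The open fingers straddle the lever: the near finger at about (200,310) hides the grip, and the knob at (285,260) is clear. Now I'll close.

```bash
python3 -m creep '[{"hand":0,"tx":0,"ty":0,"tz":0,"spin":0},{"hand":0,"tx":0,"ty":0,"tz":0,"spin":0},{"hand":0,"tx":0,"ty":0,"tz":0,"spin":0},{"hand":0,"tx":0,"ty":0,"tz":0,"spin":0},{"hand":0,"tx":0,"ty":0,"tz":0,"spin":0}]'
```

```text
time: 2.82
tool_pos: [448.2, -140.6, 177.2]
tcp_rot: [3.141, -0.0, 0.26]
contact_force: [-0.3, -0.2, 0.4]
grip_width: 46.5
finger_force: 0.0
```

```bash
python3 -m creep '[{"hand":0,"tx":0,"ty":0,"tz":0,"spin":0},{"hand":0,"tx":0,"ty":0,"tz":0,"spin":0},{"hand":0,"tx":0,"ty":0,"tz":0,"spin":0},{"hand":0,"tx":0,"ty":0,"tz":0,"spin":0},{"hand":0,"tx":0,"ty":0,"tz":0,"spin":0}]'
```

```text
time: 3.45
tool_pos: [447.9, -140.1, 177.0]
tcp_rot: [-3.141, 0.0, 0.26]
contact_force: [-0.8, 4.7, -0.4]
grip_width: 13.8
finger_force: 25.3
```

```bash
python3 -m creep '[{"hand":0,"tx":0.0005,"ty":0.009,"tz":0,"spin":-6},{"hand":0,"tx":0.0005,"ty":0.009,"tz":0,"spin":-6},{"hand":0,"tx":0.0005,"ty":0.009,"tz":0,"spin":-6}]'
```

```text
time: 3.82
tool_pos: [458.9, -165.0, 177.1]
tcp_rot: [-3.14, 0.0, 0.577]
contact_force: [-0.3, 4.0, 1.1]
grip_width: 13.6
finger_force: 25.6
```

```bash
python3 -m creep '[{"hand":0,"tx":0.0006,"ty":0.0105,"tz":0,"spin":-7},{"hand":0,"tx":0.0006,"ty":0.0105,"tz":0,"spin":-7},{"hand":0,"tx":0.0006,"ty":0.0105,"tz":0,"spin":-7},{"hand":0,"tx":0.0006,"ty":0.0105,"tz":0,"spin":-7},{"hand":0,"tx":0.0006,"ty":0.0105,"tz":0,"spin":-7}]'
python3 -m creep '[{"hand":0,"tx":0.0006,"ty":0.0105,"tz":0,"spin":-7},{"hand":0,"tx":0,"ty":0,"tz":0,"spin":0}]'
```

```text
time: 4.45
tool_pos: [498.7, -198.3, 177.0]
tcp_rot: [-3.14, -0.0, 1.189]
contact_force: [-1.6, 4.5, 1.5]
grip_width: 13.6
finger_force: 25.8
time: 4.7
tool_pos: [509.7, -202.1, 177.2]
tcp_rot: [3.14, 0.0, 1.306]
contact_force: [2.1, 1.4, 0.7]
grip_width: 13.7
finger_force: 25.4
```

```bash
python3 -m creep '[{"hand":0.6,"tx":0,"ty":0,"tz":0,"spin":0},{"hand":0.6,"tx":0,"ty":0,"tz":0,"spin":0},{"hand":0.6,"tx":0,"ty":0,"tz":0,"spin":0},{"hand":0.6,"tx":0,"ty":0,"tz":0,"spin":0},{"hand":0.6,"tx":0,"ty":0,"tz":0,"spin":0}]'
python3 -m creep '[{"hand":0.7,"tx":0,"ty":0,"tz":-0.02,"spin":0},{"hand":0.7,"tx":0,"ty":0,"tz":-0.03,"spin":0},{"hand":0.7,"tx":0,"ty":0,"tz":-0.03,"spin":0},{"hand":0.7,"tx":0,"ty":0,"tz":-0.03,"spin":0},{"hand":0.7,"tx":0,"ty":0,"tz":0,"spin":0}]'
python3 - <<'E'
from plant import cams,get_obs
import cv2,pickle,numpy as np
t=cams.capture("top"); pickle.dump(t,open("top1.pkl","wb"))
cv2.imwrite("pics/t1.png",cv2.resize(t["color"][110:230,210:330,::-1],(600,600),interpolation=cv2.INTER_CUBIC))
E
```

```text
time: 5.32
tool_pos: [508.8, -201.8, 177.1]
tcp_rot: [3.142, 0.0, 1.307]
contact_force: [-0.3, -1.0, 0.0]
grip_width: 54.5
finger_force: 0.0
time: 5.95
tool_pos: [509.8, -202.3, 289.4]
tcp_rot: [3.137, 0.001, 1.307]
contact_force: [0.1, -1.1, -0.0]
grip_width: 64.2
finger_force: 0.0
```

View pics/t1.png

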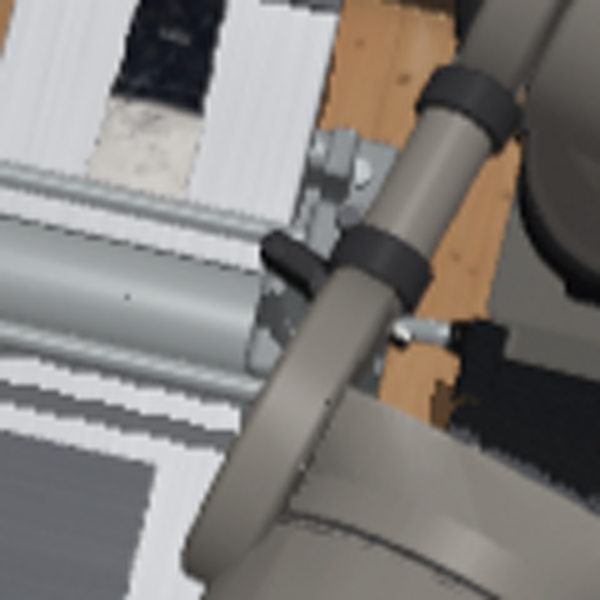

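The lever arm now points right at about (430,330), so it has swung well out, and the knob's tail is still at (280,245). Next I'll move over the knob.

```bash
python3 -m creep '[{"hand":0.7,"tx":0.044,"ty":-0.0005,"tz":0,"spin":0},{"hand":0.7,"tx":0.0435,"ty":-0.0005,"tz":0,"spin":0},{"hand":0.7,"tx":0,"ty":0,"tz":0,"spin":10.2},{"hand":0.7,"tx":0,"ty":0,"tz":0,"spin":10},{"hand":0.7,"tx":0,"ty":0,"tz":0,"spin":2}]'
python3 -m creep '[{"hand":0.7,"tx":0,"ty":0,"tz":0.03,"spin":0},{"hand":0.7,"tx":0,"ty":0,"tz":0.03,"spin":0},{"hand":0.7,"tx":0,"ty":0,"tz":0.02,"spin":0},{"hand":0.7,"tx":0,"ty":0,"tz":0,"spin":0}]'
```

```text
time: 6.62
tool_pos: [530.3, -116.8, 285.6]
tcp_rot: [-3.139, 0.001, 0.919]
contact_force: [0.3, -0.1, 0.4]
grip_width: 64.1
finger_force: 0.0
time: 7.12
tool_pos: [529.5, -116.8, 205.0]
tcp_rot: [-3.137, 0.001, 0.921]
contact_force: [0.1, 0.6, 0.1]
grip_width: 64.1
finger_force: 0.0
```

```bash
python3 -m creep '[{"hand":0,"tx":0.001,"ty":0,"tz":-0.004,"spin":0},{"hand":0,"tx":0,"ty":0,"tz":0,"spin":0},{"hand":0,"tx":0,"ty":0,"tz":0,"spin":0},{"hand":0,"tx":0,"ty":0,"tz":0,"spin":0},{"hand":0,"tx":0,"ty":0,"tz":0,"spin":0}]'
python3 -m creep '[{"hand":0,"tx":0,"ty":0,"tz":0,"spin":0},{"hand":0,"tx":0,"ty":0,"tz":0,"spin":0},{"hand":0,"tx":0,"ty":0,"tz":0,"spin":0}]'
```

```text
time: 7.75
tool_pos: [531.3, -116.3, 211.2]
tcp_rot: [3.141, 0.0, 0.92]
contact_force: [0.8, -0.3, -0.2]
grip_width: 18.9
finger_force: 0.0
time: 8.12
tool_pos: [532.6, -117.3, 211.2]
tcp_rot: [3.138, -0.0, 0.92]
contact_force: [5.0, -3.3, -2.0]
grip_width: 13.6
finger_force: 30.0
```

```bash
python3 -m creep '[{"hand":0,"tx":0,"ty":0,"tz":0,"spin":7},{"hand":0,"tx":0,"ty":0,"tz":0,"spin":10},{"hand":0,"tx":0,"ty":0,"tz":0,"spin":10},{"hand":0,"tx":0,"ty":0,"tz":0,"spin":10},{"hand":0,"tx":0,"ty":0,"tz":0,"spin":10}]'
python3 -m creep '[{"hand":0,"tx":0,"ty":0,"tz":0,"spin":8},{"hand":0,"tx":0,"ty":0,"tz":0,"spin":2.3},{"hand":0,"tx":0,"ty":0,"tz":0,"spin":0}]'
```

```text
time: 8.75
tool_pos: [532.7, -117.4, 211.3]
tcp_rot: [3.139, -0.003, 0.094]
contact_force: [5.2, -4.5, -3.0]
grip_width: 13.1
finger_force: 30.1
time: 9.12
tool_pos: [532.7, -117.4, 211.2]
tcp_rot: [3.14, -0.003, -0.081]
contact_force: [4.8, -3.5, -3.3]
grip_width: 13.6
finger_force: 30.0
```

```bash
python3 -m creep '[{"hand":0.7,"tx":0,"ty":0,"tz":0,"spin":0},{"hand":0.7,"tx":0,"ty":0,"tz":0,"spin":0},{"hand":0.7,"tx":0,"ty":0,"tz":0,"spin":0},{"hand":0.7,"tx":0,"ty":0,"tz":0,"spin":0},{"hand":0.7,"tx":0,"ty":0,"tz":-0.02,"spin":0}]'
python3 -m creep '[{"hand":0.7,"tx":0,"ty":0,"tz":-0.03,"spin":0},{"hand":0.7,"tx":0,"ty":0,"tz":-0.03,"spin":0},{"hand":0.7,"tx":-0.035,"ty":0.05,"tz":0,"spin":0},{"hand":0.7,"tx":-0.035,"ty":0.05,"tz":0,"spin":0},{"hand":0.7,"tx":-0.035,"ty":0.05,"tz":0,"spin":0}]'
python3 -m creep '[{"hand":0.7,"tx":-0.035,"ty":0.05,"tz":0,"spin":0},{"hand":0.7,"tx":-0.035,"ty":0.05,"tz":0,"spin":0},{"hand":0.7,"tx":0,"ty":0,"tz":0,"spin":0}]'
python3 - <<'E'
from plant import cams,get_obs
import cv2,pickle,numpy as np
c=cams.capture("top"); pickle.dump(c,open("top2.pkl","wb")); pickle.dump(cams.capture("side"),open("side2.pkl","wb")); c=c["color"][:,:,::-1]
f=lambda x:cv2.resize(c[120:195,x:x+48],None,fx=8,fy=8,interpolation=cv2.INTER_CUBIC)
cv2.imwrite("pics/t2.png",np.hstack([f(152),f(250)]))
E
```

```text
time: 9.75
tool_pos: [530.4, -115.9, 230.0]
tcp_rot: [-3.141, 0.003, -0.08]
contact_force: [0.8, -0.4, 0.8]
grip_width: 58.8
finger_force: 0.0
time: 10.38
tool_pos: [413.4, -258.3, 291.3]
tcp_rot: [3.141, -0.0, -0.08]
contact_force: [0.8, -1.5, -0.4]
grip_width: 64.1
finger_force: 0.0
time: 10.75
tool_pos: [334.2, -354.1, 291.0]
tcp_rot: [3.141, 0.001, -0.087]
contact_force: [0.8, -0.2, -0.1]
grip_width: 64.1
finger_force: 0.0
```

View pics/t2.png

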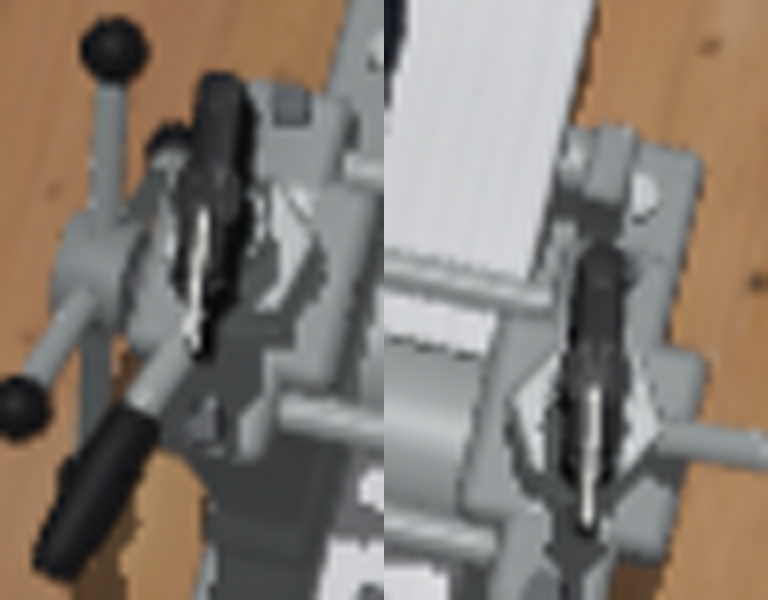

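```bash
python3 - <<'E'
from h import *
import cv2
for f in("top0","top2"):
  c=pickle.load(open(f+".pkl","rb"));g=c["color"].astype(float).min(2)
  # tail-nose boxes (orig px)
  for n,(u0,u1,v0,v1) in {"L":(174,181,145,166),"R":((266,296,165,181) if f=="top0" else (319-1,0,0,0))}.items():
    if n=="R" and f=="top2": u0,u1,v0,v1=273,279,167,187
    pts=[];ws=[]
    rng=range(v0,v1) if not(n=="R" and f=="top0") else range(u0,u1)
    for k in rng:
      if n=="R" and f=="top0":
        # scan columns along line estimate
        vc=168+ (k-276)*(179-168)/(291-276); a=np.arange(int(vc)-3,int(vc)+5); p=g[a,k]; q=np.clip(p-110,0,None)
        if q.max()<40: continue
        pts.append((k,(a*q).sum()/q.sum())); ws.append(q.sum())
      else:
        a=np.arange(u0,u1);p=g[k,a];q=np.clip(p-110,0,None)
        if q.max()<40: continue
        pts.append(((a*q).sum()/q.sum(),k)); ws.append(q.sum())
    W=np.array([w(c,u,v,227)[:2] for u,v in pts])
    for nm,S in(("all",W),("near-axis half",W[:len(W)//2]),("far half",W[len(W)//2:])):
      vx,vy,_,_=cv2.fitLine(S.astype(np.float32),cv2.DIST_HUBER,0,.01,.01).ravel()
      y=np.arctan2(vy,vx); y=y if vx>0 else y+np.pi
      print(f,n,nm,len(S),"yaw mod pi",round(float((y+np.pi/2)%np.pi-np.pi/2),3),S[0].round(1),S[-1].round(1))
E
```

```text
top0 L all 16 yaw mod pi -0.14 [577.3  88.9] [545.1  92.2]
top0 L near-axis half 8 yaw mod pi -0.154 [577.3  88.9] [562.3  90.8]
top0 L far half 8 yaw mod pi -0.14 [560.1  90.8] [545.1  92.2]
top0 R all 14 yaw mod pi 0.937 [ 529.1 -121.8] [ 510.3 -148.2]
top0 R near-axis half 7 yaw mod pi 0.977 [ 529.1 -121.8] [ 521.1 -134. ]
top0 R far half 7 yaw mod pi 1.034 [ 516.6 -136. ] [ 510.3 -148.2]
top2 L all 16 yaw mod pi -0.14 [577.3  88.9] [545.1  92.2]
top2 L near-axis half 8 yaw mod pi -0.152 [577.3  88.9] [562.3  90.8]
top2 L far half 8 yaw mod pi -0.141 [560.1  90.8] [545.1  92.2]
top2 R all 16 yaw mod pi -0.094 [ 526.8 -117. ] [ 493.  -118.8]
top2 R near-axis half 8 yaw mod pi -0.071 [ 526.8 -117. ] [ 509.9 -115.8]
top2 R far half 8 yaw mod pi 0.026 [ 507.8 -115.7] [ 493.  -118.8]
```

```bash
python3 - <<'E'
from h import *
import cv2
c=pickle.load(open("top2.pkl","rb"));g=c["color"].astype(float).min(2)
print(g[164:188,271:282].astype(int)); print(g[144:167,171:182].astype(int))
for n,(u0,u1,v0,v1) in {"L":(173,180,146,163),"R":(274,279,168,186)}.items():
  P=[]
  for k in range(v0,v1):
    a=np.arange(u0,u1);q=np.clip(g[k,a]-90,0,None)
    j=np.argmax(q)
    if q[j]<40: continue
    s=slice(max(j-1,0),j+2); P.append(w(c,(a[s]*q[s]).sum()/q[s].sum(),k,227)[:2])
  P=np.array(P); vx,vy,x0,y0=cv2.fitLine(P.astype(np.float32),cv2.DIST_HUBER,0,.01,.01).ravel()
  print(n,len(P),np.arctan(vy/vx).round(3),P[0].round(1),P[-1].round(1),"y resid",(P[:,1]-y0-(P[:,0]-x0)*vy/vx).round(1))
E
```

```text
[[168  76  60  68  79  63  80  58  65 117 166]
 [184  56  59  62  83  74  75  61  59  83 172]
 [143  64  60  67  84  83  80  65  58  78 158]
 [111  59  61  78  80  94  77  64  59  78 165]
 [ 80  39  63  79 110 146  78  64  60  77 178]
 [102  20  56  75 141 209  66  58  63 116 177]
 [ 56  13  29  64 128 186  62  51  59 170 184]
 [ 79  26  32  65 121 185  49  39  64 176 196]
 [ 77  47  34  66 121 184  49  40  57 146 197]
 [ 80  44  35  66 120 185  47  39  54 105 196]
 [ 83  46  38  69 131 185  47  37  63 141 197]
 [ 82  32  36  74 155 177  45  36  86 198 197]
 [ 82  32  33  57 145 135  31  37 100 197 187]
 [ 79  20  50  69 152 135  39  54 129 185 138]
 [ 68  13  25  74 163 135  47  41 119 138  77]
 [ 74  30  14  72 185 125  19  41  99  77  79]
 [ 74  63  30  67 180  78  36  61  76  80 105]
 [ 77  78  64  72 184  81  66  76  77 106 148]
 [ 75  80  76  77 195  87  72  74 104 148 148]
 [ 69  66  54  82 202  91  69  82 148 148 147]
 [ 69  66  54  85 206  86 106 103 147 147 146]
 [ 67  66  52  49 128  63 158 144 145 146 146]
 [ 67  66  56  29  37  58 145 135 139 142 145]
 [ 67  67  65  58  
[... 690 characters left out ...]
42 143 145 143 134 177  52  14  12  28  57]
 [143 143 143 140 176 185  82  14  27  55  74]
 [144 143 141 148 200 160  29  18  50  74  76]
 [143 141 138 153 187 149  24  19  59  75  78]
 [128 137 146 148 112 174  19  20  57  70  70]
 [110 147 150 146 106 119  15  19  58  69  68]
 [127 149 148 141 105  30  22  29  66  66  66]
 [147 151 144 133 110  60  49  51  67  67  66]
 [150 147 138 119  83  66  67  67  67  67  67]]
L 17 -0.105 [579.5  88.9] [545.1  91. ] y resid [ 0.2  0.  -0.2 -0.1 -0.3 -0.1  0.   0.3  0.3  0.1 -0.2 -0.2 -0.1 -0.
  0.7  0.6 -1.3]
R 18 -0.079 [ 528.9 -117. ] [ 493.  -119.7] y resid [ 0.4  0.3  0.2 -0.  -0.2 -0.3 -0.3 -0.1 -0.  -0.1 -0.1  0.   0.5  0.3
  0.2  0.1 -0.  -5.2]
```

```bash
python3 - <<'E'
from h import *
from scipy.optimize import least_squares
c=pickle.load(open("top2.pkl","rb"));g=c["color"].astype(float).min(2)
def fit(u0,u1,v0,v1,s):
  V=np.arange(v0,v1);U=np.arange(u0,u1);G=g[v0:v1,u0:u1]
  def m(p):
    x=p[0]+p[1]*(V-V.mean()); l=x-p[2]/2; r=x+p[2]/2
    cov=np.clip(np.minimum(U[None]+.5,r[:,None])-np.maximum(U[None]-.5,l[:,None]),0,1)
    return cov*(p[3])+(1-cov)*np.where(U[None]<x[:,None],p[4],p[5])
  best=min((least_squares(lambda p:(m(p)-G).ravel(),[s,b,w0,190,65,50],loss="soft_l1",f_scale=15,diff_step=1e-3) for b in(-.2,-.1,-.05,0) for w0 in(1.2,1.7)),key=lambda r:r.cost)
  p=best.x;A=w(c,p[0]+p[1]*(v0-V.mean()),v0,227);B=w(c,p[0]+p[1]*(v1-1-V.mean()),v1-1,227);d=A-B
  return p[:3].round(3),round(best.cost),"yaw",np.arctan2(d[1],d[0]).round(3)
for r in((147,156),(147,158),(147,160)): print("L",r,fit(174,179,*r,176.2))
for r in((169,178),(169,180),(169,182),(169,185)): print("R",r,fit(273,278,*r,275.3))
E
```

```text
L (147, 156) (array([ 1.76471e+02, -1.33000e-01,  1.30800e+00]), 3072, 'yaw', np.float64(-0.117))
L (147, 158) (array([ 1.7637e+02, -1.2500e-01,  1.3070e+00]), 4146, 'yaw', np.float64(-0.109))
L (147, 160) (array([ 1.76262e+02, -1.22000e-01,  1.31900e+00]), 7776, 'yaw', np.float64(-0.107))
R (169, 178) (array([ 2.75686e+02, -4.40000e-02,  1.56500e+00]), 3153, 'yaw', np.float64(-0.066))
R (169, 180) (array([ 2.75624e+02, -5.50000e-02,  1.54800e+00]), 4469, 'yaw', np.float64(-0.078))
R (169, 182) (array([ 2.75548e+02, -6.60000e-02,  1.53600e+00]), 5648, 'yaw', np.float64(-0.088))
R (169, 185) (array([ 2.75452e+02, -6.20000e-02,  1.44200e+00]), 7325, 'yaw', np.float64(-0.084))
```

```bash
python3 -m creep '[{"hand":0.7,"tx":0.0295,"ty":-0.042,"tz":0,"spin":0},{"hand":0.7,"tx":0.0295,"ty":-0.042,"tz":0,"spin":0},{"hand":0.7,"tx":0.0295,"ty":-0.042,"tz":0,"spin":0},{"hand":0.7,"tx":0.0295,"ty":-0.042,"tz":0,"spin":0},{"hand":0.7,"tx":0.0295,"ty":-0.042,"tz":0,"spin":0}]'
python3 -m creep '[{"hand":0.7,"tx":0.0295,"ty":-0.042,"tz":0,"spin":0},{"hand":0.7,"tx":0,"ty":0,"tz":0,"spin":0}]'
```

```text
time: 11.48
tool_pos: [502.2, -150.3, 291.3]
tcp_rot: [-3.141, -0.001, -0.077]
contact_force: [0.5, -0.5, 0.3]
grip_width: 64.1
finger_force: 0.0
time: 11.72
tool_pos: [535.2, -109.5, 290.7]
tcp_rot: [-3.14, 0.0, -0.073]
contact_force: [-0.6, -0.4, -0.3]
grip_width: 64.2
finger_force: 0.0
```

```bash
python3 -m creep '[{"hand":0.7,"tx":-0.0025,"ty":0.0076,"tz":0,"spin":0.5},{"hand":0.7,"tx":0,"ty":0,"tz":0.03,"spin":0},{"hand":0.7,"tx":0,"ty":0,"tz":0.03,"spin":0},{"hand":0.7,"tx":0,"ty":0,"tz":0.019,"spin":0},{"hand":0.7,"tx":0,"ty":0,"tz":0,"spin":0}]'
```

```text
time: 12.35
tool_pos: [528.9, -122.6, 211.1]
tcp_rot: [-3.141, 0.003, -0.091]
contact_force: [-1.6, 0.9, 0.7]
grip_width: 64.4
finger_force: 0.0
```

```bash
python3 -m creep '[{"hand":0.7,"tx":0,"ty":0,"tz":0,"spin":0},{"hand":0.7,"tx":0,"ty":0,"tz":0,"spin":0}]'
```

```text
time: 12.6
tool_pos: [530.8, -122.3, 213.3]
tcp_rot: [3.141, -0.002, -0.09]
contact_force: [-0.5, 0.0, -0.6]
grip_width: 64.4
finger_force: 0.0
```

```bash
python3 -m creep '[{"hand":0,"tx":0.001,"ty":-0.0052,"tz":0.002,"spin":0},{"hand":0,"tx":0,"ty":0,"tz":0,"spin":0},{"hand":0,"tx":0,"ty":0,"tz":0,"spin":0},{"hand":0,"tx":0,"ty":0,"tz":0,"spin":0},{"hand":0,"tx":0,"ty":0,"tz":0,"spin":0}]'
python3 -m creep '[{"hand":0,"tx":0,"ty":0,"tz":0,"spin":0},{"hand":0,"tx":0,"ty":0,"tz":0,"spin":0},{"hand":0,"tx":0,"ty":0,"tz":0,"spin":0},{"hand":0,"tx":0,"ty":0,"tz":0,"spin":1},{"hand":0,"tx":0,"ty":0,"tz":0,"spin":0}]'
```

```text
time: 13.22
tool_pos: [531.9, -116.7, 210.1]
tcp_rot: [3.142, -0.0, -0.089]
contact_force: [-0.8, -0.7, -0.3]
grip_width: 19.5
finger_force: 0.0
time: 13.85
tool_pos: [531.8, -117.3, 210.1]
tcp_rot: [3.141, -0.0, -0.108]
contact_force: [-1.0, -5.1, -0.9]
grip_width: 13.3
finger_force: 30.0
```

```bash
python3 -m creep '[{"hand":0.7,"tx":0,"ty":0,"tz":0,"spin":0},{"hand":0.7,"tx":0,"ty":0,"tz":0,"spin":0},{"hand":0.7,"tx":0,"ty":0,"tz":0,"spin":0},{"hand":0.7,"tx":0,"ty":0,"tz":0,"spin":0},{"hand":0.7,"tx":0,"ty":0,"tz":-0.02,"spin":0}]'
python3 -m creep '[{"hand":0.7,"tx":0,"ty":0,"tz":-0.03,"spin":0},{"hand":0.7,"tx":0,"ty":0,"tz":-0.03,"spin":0},{"hand":0.7,"tx":-0.0065,"ty":0.0433,"tz":0,"spin":0},{"hand":0.7,"tx":-0.0065,"ty":0.0433,"tz":0,"spin":0},{"hand":0.7,"tx":0,"ty":0,"tz":0,"spin":-10}]'
python3 -m creep '[{"hand":0.7,"tx":0,"ty":0,"tz":0,"spin":-10},{"hand":0.7,"tx":0,"ty":0,"tz":0,"spin":-10},{"hand":0.7,"tx":0,"ty":0,"tz":0,"spin":-10},{"hand":0.7,"tx":0,"ty":0,"tz":0,"spin":-10},{"hand":0.7,"tx":0,"ty":0,"tz":0,"spin":-10}]'
python3 -m creep '[{"hand":0.7,"tx":0,"ty":0,"tz":0,"spin":-10},{"hand":0.7,"tx":0,"ty":0,"tz":0,"spin":-10},{"hand":0.7,"tx":0,"ty":0,"tz":0,"spin":-1},{"hand":0.7,"tx":0,"ty":0,"tz":0,"spin":0},{"hand":0.7,"tx":0,"ty":0,"tz":0,"spin":0}]'
```

```text
time: 14.48
tool_pos: [531.0, -116.3, 229.0]
tcp_rot: [-3.141, 0.003, -0.107]
contact_force: [0.2, 0.1, 0.1]
grip_width: 58.9
finger_force: 0.0
time: 15.1
tool_pos: [508.9, -204.0, 290.0]
tcp_rot: [3.141, 0.0, 0.068]
contact_force: [-0.2, -0.1, 0.4]
grip_width: 64.2
finger_force: 0.0
time: 15.72
tool_pos: [509.7, -201.3, 290.1]
tcp_rot: [-3.142, -0.0, 0.946]
contact_force: [0.6, -0.1, 0.1]
grip_width: 64.2
finger_force: 0.0
time: 16.35
tool_pos: [509.7, -201.4, 290.1]
tcp_rot: [3.142, 0.0, 1.305]
contact_force: [-0.4, -0.6, -0.5]
grip_width: 64.2
finger_force: 0.0
```

```bash
python3 -m creep '[{"hand":0.7,"tx":0,"ty":0,"tz":0.03,"spin":0},{"hand":0.7,"tx":0,"ty":0,"tz":0.03,"spin":0},{"hand":0.7,"tx":0,"ty":0,"tz":0.03,"spin":0},{"hand":0.7,"tx":0,"ty":0,"tz":0.023,"spin":0},{"hand":0.7,"tx":0,"ty":0,"tz":0,"spin":0}]'
python3 -m creep '[{"hand":0,"tx":0,"ty":0,"tz":0,"spin":0},{"hand":0,"tx":0,"ty":0,"tz":0,"spin":0},{"hand":0,"tx":0,"ty":0,"tz":0,"spin":0},{"hand":0,"tx":0,"ty":0,"tz":0,"spin":0},{"hand":0,"tx":0,"ty":0,"tz":0,"spin":0}]'
python3 -m creep '[{"hand":0,"tx":0,"ty":0,"tz":0,"spin":0},{"hand":0,"tx":0,"ty":0,"tz":0,"spin":0},{"hand":0,"tx":0,"ty":0,"tz":0,"spin":0}]'
```

```text
time: 16.98
tool_pos: [508.8, -200.9, 175.6]
tcp_rot: [-3.138, -0.001, 1.306]
contact_force: [0.6, 0.4, -0.8]
grip_width: 64.0
finger_force: 0.0
time: 17.6
tool_pos: [509.7, -201.5, 177.3]
tcp_rot: [3.141, 0.0, 1.307]
contact_force: [-0.9, 0.6, 0.4]
grip_width: 18.9
finger_force: 0.0
time: 17.98
tool_pos: [509.9, -201.5, 177.1]
tcp_rot: [3.141, 0.0, 1.307]
contact_force: [1.4, -0.5, -0.3]
grip_width: 13.9
finger_force: 25.0
```

```bash
python3 -m creep '[{"hand":0,"tx":0.0006,"ty":-0.0106,"tz":0,"spin":7},{"hand":0,"tx":0.0006,"ty":-0.0106,"tz":0,"spin":7},{"hand":0,"tx":0.0006,"ty":-0.0106,"tz":0,"spin":7},{"hand":0,"tx":0.0006,"ty":-0.0106,"tz":0,"spin":7},{"hand":0,"tx":0.0006,"ty":-0.0106,"tz":0,"spin":7}]'
python3 -m creep '[{"hand":0,"tx":0.0006,"ty":-0.0106,"tz":0,"spin":7},{"hand":0,"tx":0.0006,"ty":-0.0106,"tz":0,"spin":7},{"hand":0,"tx":0.0006,"ty":-0.0106,"tz":0,"spin":7},{"hand":0,"tx":0,"ty":-0.0045,"tz":0,"spin":3},{"hand":0,"tx":0,"ty":0,"tz":0,"spin":0}]'
```

```text
time: 18.6
tool_pos: [466.3, -174.0, 177.6]
tcp_rot: [3.139, -0.001, 0.692]
contact_force: [4.3, -1.8, -1.4]
grip_width: 13.3
finger_force: 24.9
time: 19.23
tool_pos: [448.9, -141.9, 177.7]
tcp_rot: [3.14, -0.001, 0.278]
contact_force: [2.3, -0.5, 2.0]
grip_width: 13.2
finger_force: 25.8
```

Close to the starting angle, so I'll creep on until the stop shows as force.

```bash
python3 -m creep '[{"hand":0,"tx":0,"ty":-0.0015,"tz":0,"spin":1},{"hand":0,"tx":0,"ty":-0.0015,"tz":0,"spin":1},{"hand":0,"tx":0,"ty":0,"tz":0,"spin":0}]'
python3 -m creep '[{"hand":0,"tx":0,"ty":-0.0015,"tz":0,"spin":1},{"hand":0,"tx":0,"ty":0,"tz":0,"spin":0}]'
```

```text
time: 19.6
tool_pos: [448.1, -139.1, 177.6]
tcp_rot: [3.14, -0.001, 0.242]
contact_force: [3.3, -3.6, 4.7]
grip_width: 12.6
finger_force: 26.4
time: 19.85
tool_pos: [447.7, -137.5, 177.5]
tcp_rot: [3.141, -0.001, 0.224]
contact_force: [2.2, -3.3, 5.7]
grip_width: 13.1
finger_force: 26.6
```

```bash
python3 -m creep '[{"hand":0,"tx":0,"ty":-0.0015,"tz":0,"spin":1},{"hand":0,"tx":0,"ty":0,"tz":0,"spin":0}]'
python3 -m creep '[{"hand":0,"tx":0,"ty":-0.0015,"tz":0,"spin":1},{"hand":0,"tx":0,"ty":0,"tz":0,"spin":0}]'
```

```text
time: 20.1
tool_pos: [447.4, -136.0, 177.5]
tcp_rot: [3.141, -0.001, 0.207]
contact_force: [2.0, -3.8, 5.2]
grip_width: 12.7
finger_force: 26.6
time: 20.35
tool_pos: [447.1, -134.6, 177.5]
tcp_rot: [3.141, -0.001, 0.19]
contact_force: [3.0, -3.6, 5.3]
grip_width: 13.1
finger_force: 26.6
```

```bash
python3 -m creep '[{"hand":0,"tx":0,"ty":-0.002,"tz":0,"spin":0},{"hand":0,"tx":0,"ty":0,"tz":0,"spin":0}]'
python3 -m creep '[{"hand":0,"tx":0,"ty":-0.002,"tz":0,"spin":0},{"hand":0,"tx":0,"ty":0,"tz":0,"spin":0}]'
python3 - <<'E'
from plant import cams,get_obs
import cv2
print(get_obs()["moment"])
s=cams.capture("side");cv2.imwrite("pics/s3.png",cv2.resize(s["color"][90:260,170:370,::-1],(600,510),interpolation=cv2.INTER_CUBIC))
E
```

```text
time: 20.6
tool_pos: [447.1, -134.5, 177.7]
tcp_rot: [3.137, -0.001, 0.19]
contact_force: [3.9, -12.5, 3.1]
grip_width: 12.9
finger_force: 25.9
time: 20.85
tool_pos: [447.1, -134.3, 177.9]
tcp_rot: [3.133, -0.002, 0.19]
contact_force: [3.9, -18.5, 1.1]
grip_width: 13.2
finger_force: 25.6
[-3.21521098 -0.65564181 -0.05501896]
```

View pics/s3.png

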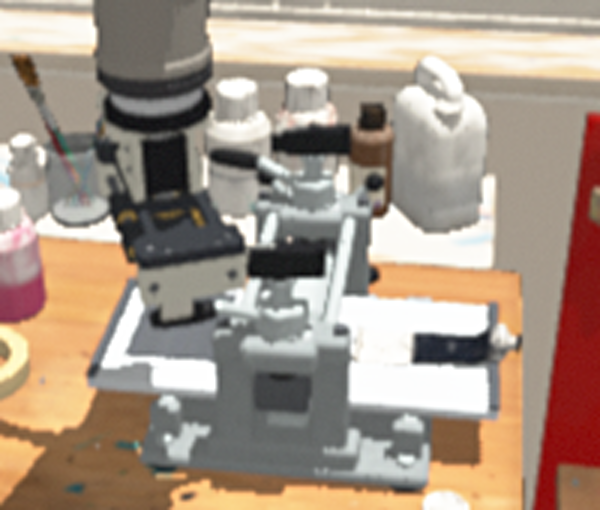

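Force rose to 18 N without motion, so the lever is on its stop. The picture shows both paddles parallel, at (285,262) and (312,138), and the lever held at (235,300). I'll ease off the force, release, retreat and check.

```bash
python3 -m creep '[{"hand":0,"tx":0,"ty":0.002,"tz":0,"spin":0},{"hand":0.7,"tx":0,"ty":0,"tz":0,"spin":0},{"hand":0.7,"tx":0,"ty":0,"tz":0,"spin":0},{"hand":0.7,"tx":0,"ty":0,"tz":0,"spin":0},{"hand":0.7,"tx":0,"ty":0,"tz":0,"spin":0}]'
python3 -m creep '[{"hand":0.7,"tx":0,"ty":0,"tz":0,"spin":0},{"hand":0.7,"tx":0,"ty":0,"tz":-0.03,"spin":0},{"hand":0.7,"tx":0,"ty":0,"tz":-0.04,"spin":0},{"hand":0.7,"tx":0,"ty":0,"tz":-0.04,"spin":0},{"hand":0.7,"tx":-0.035,"ty":0.04,"tz":0,"spin":0}]'
python3 -m creep '[{"hand":0.7,"tx":-0.035,"ty":0.04,"tz":0,"spin":0},{"hand":0.7,"tx":-0.035,"ty":0.04,"tz":0,"spin":0},{"hand":0.7,"tx":-0.035,"ty":0.04,"tz":0,"spin":0},{"hand":0.7,"tx":-0.02,"ty":0.04,"tz":0,"spin":0},{"hand":0.7,"tx":0,"ty":0,"tz":0,"spin":0}]'
python3 - <<'E'
from plant import cams
import cv2,pickle,numpy as np
c=cams.capture("top"); pickle.dump(c,open("top3.pkl","wb")); c=c["color"][:,:,::-1]
f=lambda x:cv2.resize(c[120:220,x:x+50],None,fx=6,fy=6,interpolation=cv2.INTER_CUBIC)
cv2.imwrite("pics/t3.png",np.hstack([f(150),f(250)]))
E
```

```text
time: 21.52
tool_pos: [445.7, -131.9, 176.6]
tcp_rot: [-3.14, 0.001, 0.19]
contact_force: [0.2, -0.3, -0.9]
grip_width: 48.4
finger_force: 0.0
time: 22.15
tool_pos: [421.5, -177.7, 290.1]
tcp_rot: [3.138, -0.005, 0.195]
contact_force: [0.1, -0.8, -0.4]
grip_width: 64.5
finger_force: 0.0
time: 22.78
tool_pos: [325.7, -361.2, 286.5]
tcp_rot: [-3.141, 0.001, 0.186]
contact_force: [0.1, 0.8, -0.5]
grip_width: 64.0
finger_force: 0.0
```

View pics/t3.png

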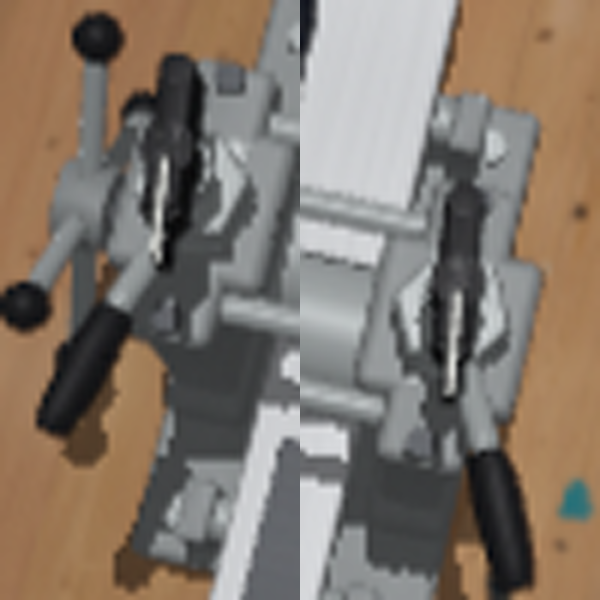

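Top view: the right line runs (458,292) to (449,395) and the left line (163,160) to (155,262), so the noses are parallel. The right lever's end is at (512,585), a little (about 0.045 rad) beyond where it started, which agrees with the felt stop. The left side is unchanged, so I'll hand in.

```bash
python3 -c "
from plant import close_job
print(close_job())"
```

```text
the job is handed in; nothing more can be done
None
```

I loosened the right lock, turned the right knob clockwise until it lines up with the left one (within about 0.02 rad by camera), swung the lever back tight against its stop, and handed the job in after about 23 s of robot time.

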